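# Double the plate and hold the stud square with an assembly square

## Robot

A 6-joint arm with a two-finger parallel gripper is mounted at the origin on a cart in front of the work surface, level with it; the furniture and walls round the work are solid. World frame = base frame: x ahead of the robot, y to its left, z up, the work surface at z = 0. Lengths are in m, angles in rad, forces in N, time in s.
With the tool pointing down it reaches from about 0.425 to 0.95 m from the base axis. Payload 3.5 kg.
Tool frame: the origin (TCP) lies between the finger pads; the fingertips stand 25 mm ahead of it and the grasp point (between the pads) lies 6 mm ahead of it (ctrl.finger_overhang is the distance from the TCP to the fingertips, in m); x points along the fingers, y is the direction in which the jaws open and shut, and the axes are right-handed (so a half turn about x gives the same grasp; the last joint's range is limited). The gripper opens to 85 mm and grips with 20 to 120 N. Pads are 22 mm wide; open, the fingers measure 114 mm over their backs; the gripper's body (76 mm by 85 mm) begins 54 mm behind the grasp point. The pads swing forward as they close: fully open they stand 13 mm farther back than shut.
Start: joints at [1.049, 0.286, 1.577, -0, 1.279, -0.15], TCP at [0.245, 0.629, 0.256] pointing down, gripper open.
Joint ranges: [-2.77, 2.77], [-0.9, 2.22], [0.21, 2.48], [-1.53, 4.67], [0.24, 2.81], [-2.84, 2.84]. Speed limits (rad/s): [2.79, 2.79, 3.14, 3.14, 3.14, 3.14].

## Interface

Orientations are given as a unit quaternion [x, y, z, w].
In Python, from plant import ctrl gives the robot as it stands.
- The arm moves only by the tool play_rows, never from a script. Its argument "targets" is a list of rows, each an object with "delta_pos": the shift along the world's x, y, z normalised to -1 to 1, where 1 is 1000 mm, a list of three; "delta_rot": the turn, a rotation vector about the world's x, y, z normalised to -1 to 1, where 1 is pi rad, a list of three; "claw": the finger opening in mm, from 0 to 85.4. In form: [{"delta_pos": [tx, ty, tz], "delta_rot": [wx, wy, wz], "claw": claw}, ...]. A call has 1 to 20 rows; each row is the pose to reach, as a shift and turn from the pose measured when the call began, turning the shorter way round; what a row does not reach only later rows make up. A row lasts 1/12 s, in which the tool goes at most 41.7 mm and 7.16 degrees, less where a joint would pass 70% of its speed; a pose out of reach is approached as far as the arm can. A call with a number of a shift or a turn outside -1 to 1 is refused whole. A call with a gripper value outside its range is refused whole. The fingers move at their own pace and stop on an object; "newtons" is the grip in N (left out, the last holds). Time passes only in rows, so rows that repeat a pose let the fingers close. It gives the time, the measured TCP pose, the force and the opening at its end, in the units of the state.
- ctrl.get_state(): the state, without advancing time (a new reading comes with each control period).
- ctrl.read_camera(name): name is "scene" or "top" or "wrist"; returns the picture (420x560x3 uint8, blue, green, red); there is no depth.
- ctrl.calibration(name): a dict with "fx", "fy", "cx", "cy" (pixels), "camera_from_world" (4x4, takes a point from world to camera coordinates). Camera axes: x right, y down, z forward; pixel columns grow to the right and rows downward; lengths in m; the calibration is good to about 2 mm. A picture is of the moment at which its call begins: read the wrist's pose just before it. calibration takes no time and is no camera call; for the wrist camera it gives the pose at the moment of the call.
- ctrl.sign_off(): hands the job in, once; it reports no verdict.
The state is a dict: "time": time; "qpos": joint angles; "dq": joint speeds; "joint_efforts": joint torques, N m; "eef_pos": TCP position; "tcp_rot": TCP orientation; "contact_force": force on the tool from outside, world axes, zero at the start; "wrist_torque": the same for the moment, N m; "opening": opening from 0.0 (shut) to 1.0 (fully open).
Only numpy, scipy, OpenCV 4.12 (cv2) and the standard library are available. Lean on these libraries where they do the work, as an engineer would, in place of code of your own. Each camera call takes 0.05 s, during which the arm holds its last target. There are 200 camera calls.

## Task

On the glue-up jig, lay the loose wooden plate squarely on top of its fixed twin, against the three pins, and let go of it. Then take the aluminium assembly square by its grip, set it flat on the jig in the corner between plates and stud, and press it in until one leg is flush against the plates and the other against the stud, so that the leaning stud is swung square. Finish while still holding the square pressed into that corner; it must not be let go, and the weight, the glue bottle and the house block are to be left alone.

Things in the scene. Friction and masses are not known exactly. Their poses are not given: they have to be found in the camera images.
- jig: Fixed plywood base board, 130 x 190 x 8 mm; origin: centre of its underside, on the bench. y runs along the fixed plate to the left, x from its open side to the plate. Three steel pins, 8 mm thick, tapered above 26 mm, stand to 42 mm over the bench: two behind the plate (x +59, y -58 and +58 mm, a wide gap between) and one at the plate's left end (x +45, y +79).
- sole: The fixed lower plate, a pale wooden bar 20 (jig x) x 150 (jig y) x 15 mm on the base; origin: centre of its underside, at jig x +45, y 0, 8 mm above the bench. Its top is 23 mm above the bench, its inner face (to the robot) at jig x +35 mm; rear face and left end touch the pins.
- stud (a joint): Angle of the stud, a wooden bar 86 x 20 x 20 mm on the base, on the plate's robot side. It swings on a screw at jig x +22, y +50 mm. 0 = square to the plate (inner face at jig y +40, from x +27 to -59 mm); positive = its free end leans to -y, into the corner. Starts at 0.11 to 0.24 rad; a spring leans it in: pushing it square at the free end takes 3 to 4 N and it leans in again if let go.
- seat (a point): Where the loose plate's centre belongs: 30.5 mm above the bench over the middle of the fixed plate; axes as the jig's.
- corner (a point): The inside corner between the fixed plate's inner face and the square stud's inner face (jig x +35, y +40 mm), at the height of the base's top, 8 mm above the bench; axes as the jig's. The heel of the square goes here. If the square is pressed down hard, its drag on the base holds it off the faces.
- upper_center (a point): Centre (half-way up) of the loose plate, a pale wooden bar 20 (its x) x 150 (its y) x 15 mm, 0.05 kg, lying flat on the bench to the right; either end may go either way. Laid a few mm short of the pins it slides home when the leg of the square (25 mm high, standing on the base) is pressed against it.
- square_grip (a point): On the black upright grip of the assembly square, 41 mm above its underside. The grip is 14 mm thick, 50 mm long, tops out 60 mm above the underside, is clear of the legs above 25 mm. Its length runs along (1, -1) in these axes, so it is pinched along (1, 1). Outer faces of the legs: x = +45 mm (leg along y, for the plates) and y = +45 mm (leg along x, for the stud).
- square_heel (a point): Outer corner of the square at its underside, (+45, +45) mm from the grip; axes as the grip's, to be parallel to the jig's when seated. The square: aluminium, 0.3 kg, two legs at a right angle, each 95 mm long outside, 18 wide, 25 high, joined by a diagonal brace that carries the grip. It starts on a thin white sheet whose top is 7 mm above the bench.
- weight_a: Steel weight, 30 x 50 x 31 mm, a bystander on the white sheet at the left; origin at the centre of its underside.
- glue_bottle: Standing glue bottle, 34 mm wide, 92 mm high, a bystander on the bench at the left; origin at the centre of its underside.
- house_block: Small grey house-shaped model block, 34 x 40 x 44 mm, a bystander on the white sheet beyond the work; origin at the centre of its underside.

How it is judged:
On the way, in this order (a step that is already met when the one before it is completed fails the run):
1. the loose plate lies on the fixed plate, let go (x of upper_center in the frame of seat between -0.008 and 0.008 m and y of upper_center in the frame of seat between -0.01 and 0.01 m and z of upper_center in the frame of seat between -0.003 and 0.003 m and angle between the y axis of upper_center and the y axis of jig, either way round below 0.08 rad and angle between upper_center's own z axis and vertical below 0.06 rad and contact force between the fingers and upper below 0.1 N), for 0.2 s.
2. the square is pressed home against the plates and the stud (x of square_heel in the frame of corner between -0.0025 and 0.0025 m and y of square_heel in the frame of corner between -0.0025 and 0.0025 m and z of square_heel in the frame of corner between -0.003 and 0.003 m and angle between the x axis of square_grip and the x axis of jig, either way round below 0.035 rad and angle between square_grip's own z axis and vertical below 0.05 rad and value of joint stud between -0.035 and 0.035 rad and (contact force between square and sole above 1 N or contact force between square and upper above 1 N) and contact force between square and stud above 1 N and contact force between the fingers and square above 2 N), for 0.3 s.
At the end, for the whole second after the job is handed in: Loose plate on the fixed one, let go, within 3 mm across, 4.5 mm along, 2 degrees; square flat, heel within 2.5 mm of the corner and 2 degrees of the jig; stud within 2 degrees of square; square at rest, still gripped (over 2 N), pressing over 1 N on a plate and over 1 N on the stud (all of step 2 and x of upper_center in the frame of seat between -0.003 and 0.003 m and y of upper_center in the frame of seat between -0.0045 and 0.0045 m and z of upper_center in the frame of seat between -0.003 and 0.003 m and angle between the y axis of upper_center and the y axis of jig, either way round below 0.035 rad and angle between upper_center's own z axis and vertical below 0.06 rad and contact force between the fingers and upper below 0.1 N and linear speed of square below 0.01 m/s); the arm keeps its last pose, push and grip.
It fails at once if the steel weight is moved over 20 mm or tipped (distance of weight_a from where it was at the start of the episode above 0.02 m or angle between weight_a's own z axis and vertical above 0.3 rad).
It fails at once if the glue bottle is moved over 20 mm or tipped (distance of glue_bottle from where it was at the start of the episode above 0.02 m or angle between glue_bottle's own z axis and vertical above 0.3 rad).
It fails at once if the small house block is moved over 20 mm or tipped (distance of house_block from where it was at the start of the episode above 0.02 m or angle between house_block's own z axis and vertical above 0.3 rad).
It also fails if it takes over 67 s, if anything falls off the work surface, if the arm or the gripper's body presses on something with over 40 N, if the wrist force passes 120 N, or if a joint passes its speed limit or range.

## Working session

There is one attempt and no reset: what is moved stays moved. The work goes in short steps, Python scripts to look and compute and a tool call to move; the robot and the scene stay as the last step left them, time stands still between calls to the robot, and variables do not carry over. Pictures are saved under pics/ and viewed, about 8 in all and at most 12, crops included, and the job is handed in when it is done.

Besides the shell and the picture viewer there is one more tool, called after "Call:" as a command line: name --argument value ..., lists and objects as JSON in quotes. play_rows: Moves the arm, as the interface text tells. Its arguments: {"type":"object","properties":{"targets":{"type":"array"},"newtons":{"type":"number"}},"required":["targets"]}

```bash
mkdir -p pics; ls
python3 - <<'E'
from plant import ctrl
import cv2,numpy as np
s=ctrl.get_state();print({k:np.round(v,3).tolist() for k,v in s.items()})
for n in("top","scene"):
    im=ctrl.read_camera(n);cv2.imwrite(f'pics/{n}0.png',im)
    c=ctrl.calibration(n);print(n,c['fx'],c['cx'],c['cy'],np.round(c['camera_from_world'],3).tolist())
a=cv2.imread('pics/top0.png');cv2.imwrite('pics/t.png',cv2.resize(a,(800,600),interpolation=cv2.INTER_CUBIC))
E
```

```text
pics
{'time': 0.0, 'qpos': [1.049, 0.287, 1.578, 0.0, 1.279, -0.15], 'dq': [-0.002, -0.001, -0.001, 0.001, -0.0, -0.001], 'joint_efforts': [-0.001, -40.599, -29.262, -0.0, 0.006, 0.0], 'eef_pos': [0.245, 0.628, 0.255], 'tcp_rot': [0.13, 0.695, -0.131, 0.695], 'contact_force': [-0.041, 0.298, 0.218], 'wrist_torque': [0.025, -0.009, -0.007], 'opening': 0.998}
top 455.14392949952395 279.0014874528115 208.5257736179845 [[0.02, -1.0, 0.01, 0.22], [-0.986, -0.021, -0.167, 0.588], [0.167, -0.007, -0.986, 1.008], [0.0, 0.0, 0.0, 1.0]]
scene 385.9020180199501 276.2926324117383 202.99940260513443 [[0.799, -0.601, -0.018, -0.303], [-0.457, -0.588, -0.667, 0.458], [0.39, 0.542, -0.744, 0.634], [0.0, 0.0, 0.0, 1.0]]
```

View pics/t.png

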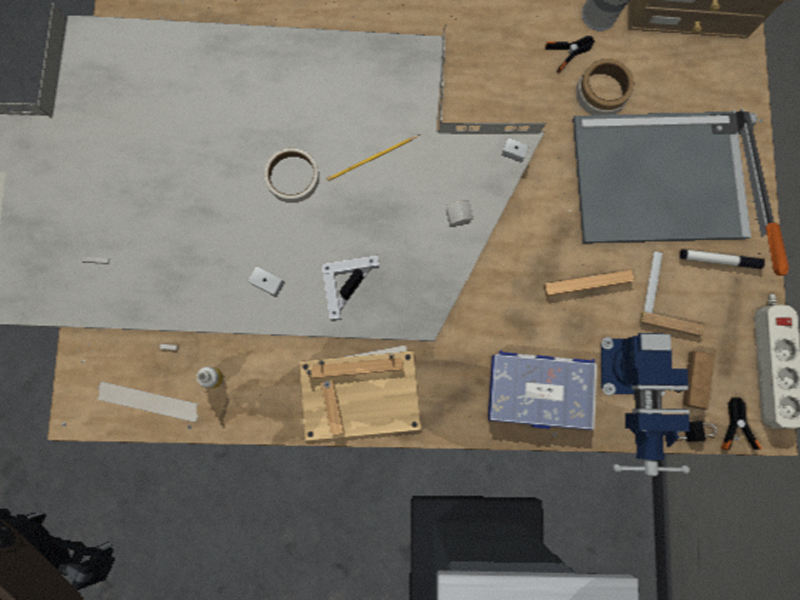

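View pics/scene0.png

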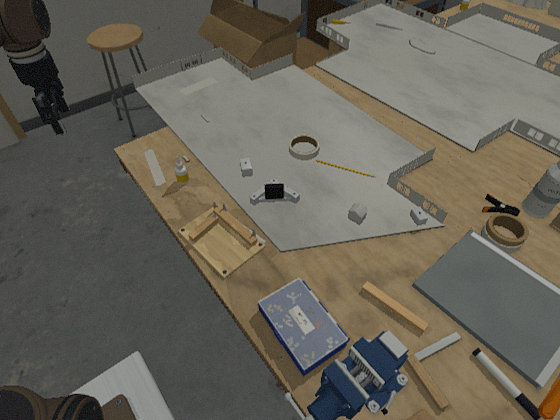

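The top view (in 1.43x display pixels) shows the jig around (360,395) with the stud at (332,408). The square's heel is at (325,265) and its grip at (350,285). The loose plate runs (547,288)-(633,277). The bystanders are the weight (265,281), bottle (208,377) and house (459,212).

```bash
cat > h.py <<'E'
from plant import ctrl
import cv2,numpy as np
from scipy.spatial.transform import Rotation as R
def ray(c,px,z):
    T=np.array(c['camera_from_world']);r,t=T[:3,:3],T[:3,3]
    o=-r.T@t;d=r.T@np.array([(px[0]-c['cx'])/c['fx'],(px[1]-c['cy'])/c['fy'],1]);return o+d*(z-o[2])/d[2]
def proj(c,p):
    q=np.array(c['camera_from_world'])@np.append(p,1);return np.array([c['fx']*q[0]/q[2]+c['cx'],c['fy']*q[1]/q[2]+c['cy']])
E
python3 - <<'E'
from h import *
c=ctrl.calibration('top')
P={'heel':(325,265,.032),'legy_end':(380,257,.032),'legx_end':(335,320,.032),'plateL':(547,288,.015),'plateR':(633,277,.015),
'jig00':(302,365,.008),'jig01':(412,352,.008),'jig10':(307,440,.008),'jig11':(420,431,.008),'weight':(265,281,.03),'house':(459,212,.04),'bottle':(208,377,.09),'boxL':(492,390,.05)}
for k,(u,v,z) in P.items():print(k,ray(c,(u/800*560,v/600*420),z).round(3))
w=ctrl.calibration('wrist');s=ctrl.get_state()
T=np.linalg.inv(w['camera_from_world']);r=R.from_quat(s['tcp_rot'])
print(w['fx'],'cam in tcp',r.inv().apply(T[:3,3]-s['eef_pos']).round(4),'\naxes world',T[:3,:3].round(3).tolist(),'\ntcp',r.as_matrix().round(3).tolist())
E
```

```text
heel [0.639 0.355 0.032]
legy_end [0.655 0.264 0.032]
legx_end [0.547 0.335 0.032]
plateL [ 0.611 -0.018  0.015]
plateR [ 0.633 -0.164  0.015]
jig00 [0.474 0.389 0.008]
jig01 [0.499 0.207 0.008]
jig10 [0.353 0.376 0.008]
jig11 [0.371 0.192 0.008]
weight [0.61  0.453 0.03 ]
house [0.733 0.133 0.04 ]
bottle [0.448 0.52  0.09 ]
boxL [0.438 0.081 0.05 ]
350.85774564064707 cam in tcp [-1.18e-01  1.00e-04 -7.01e-02] 
axes world [[0.364, 0.897, 0.252], [0.931, -0.35, -0.1], [-0.002, 0.271, -0.963]] 
tcp [[-0.001, 0.363, 0.932], [-0.002, 0.932, -0.363], [-1.0, -0.002, -0.0]]
```

Call:
play_rows --targets '[{"delta_pos": [0.255, -0.3, -0.03], "delta_rot": [0, 0, -0.334], "claw": 85}, {"delta_pos": [0.255, -0.3, -0.03], "delta_rot": [0, 0, -0.334], "claw": 85}, {"delta_pos": [0.255, -0.3, -0.03], "delta_rot": [0, 0, -0.334], "claw": 85}, {"delta_pos": [0.255, -0.3, -0.03], "delta_rot": [0, 0, -0.334], "claw": 85}, {"delta_pos": [0.255, -0.3, -0.03], "delta_rot": [0, 0, -0.334], "claw": 85}, {"delta_pos": [0.255, -0.3, -0.03], "delta_rot": [0, 0, -0.334], "claw": 85}, {"delta_pos": [0.255, -0.3, -0.03], "delta_rot": [0, 0, -0.334], "claw": 85}, {"delta_pos": [0.255, -0.3, -0.03], "delta_rot": [0, 0, -0.334], "claw": 85}, {"delta_pos": [0.255, -0.3, -0.03], "delta_rot": [0, 0, -0.334], "claw": 85}, {"delta_pos": [0.255, -0.3, -0.03], "delta_rot": [0, 0, -0.334], "claw": 85}, {"delta_pos": [0.255, -0.3, -0.03], "delta_rot": [0, 0, -0.334], "claw": 85}, {"delta_pos": [0.255, -0.3, -0.03], "delta_rot": [0, 0, -0.334], "claw": 85}, {"delta_pos": [0.255, -0.3, -0.03], "delta_rot": [0, 0, -0.334], "claw": 85}, {"delta_pos": [0.255, -0.3, -0.03], "delta_rot": [0, 0, -0.334], "claw": 85}, {"delta_pos": [0.255, -0.3, -0.03], "delta_rot": [0, 0, -0.334], "claw": 85}]'

```text
time: 1.35
eef_pos: [0.499, 0.3296, 0.2251]
tcp_rot: [0.46, 0.537, -0.461, 0.536]
contact_force: [-0.8, 0.2, -0.4]
opening: 0.995
```

Run:
```python
from h import *
import pickle
c=ctrl.calibration('wrist');im=ctrl.read_camera('wrist');pickle.dump((c,im),open('w1.pkl','wb'))
s=ctrl.get_state();print(s['time'],s['eef_pos'],s['dq'])
cv2.imwrite('pics/w1.png',cv2.resize(im,(800,600),interpolation=cv2.INTER_CUBIC))
```

```text
1.4 [0.49909659 0.32950291 0.22515046] [-0.00601163  0.00106041  0.00115522 -0.00135136  0.00066359 -0.00207095]
```

View pics/w1.png

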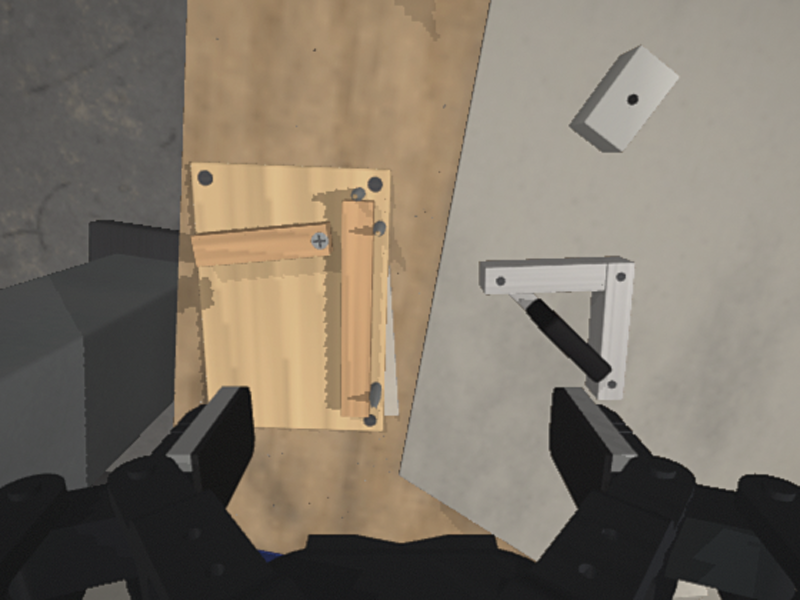

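The wrist view shows the jig base corners at (191,163), (391,171) and (383,431), the screw at (319,241), and the sole from (342,201) to (372,417). The square's heel is near (633,260). I'll zoom in to get precise corners.

Run:
```python
import pickle,cv2,numpy as np
c,im=pickle.load(open('w1.pkl','rb'))
a=cv2.resize(im[108:306,128:278],None,fx=3,fy=3,interpolation=cv2.INTER_CUBIC)
b=cv2.resize(im[172:288,330:446],None,fx=3,fy=3,interpolation=cv2.INTER_CUBIC)
o=np.zeros((594,798,3),np.uint8);o[:,:450]=a;o[:348,450:]=b;cv2.imwrite('pics/z1.png',o)
```

```text
(no output)
```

View pics/z1.png

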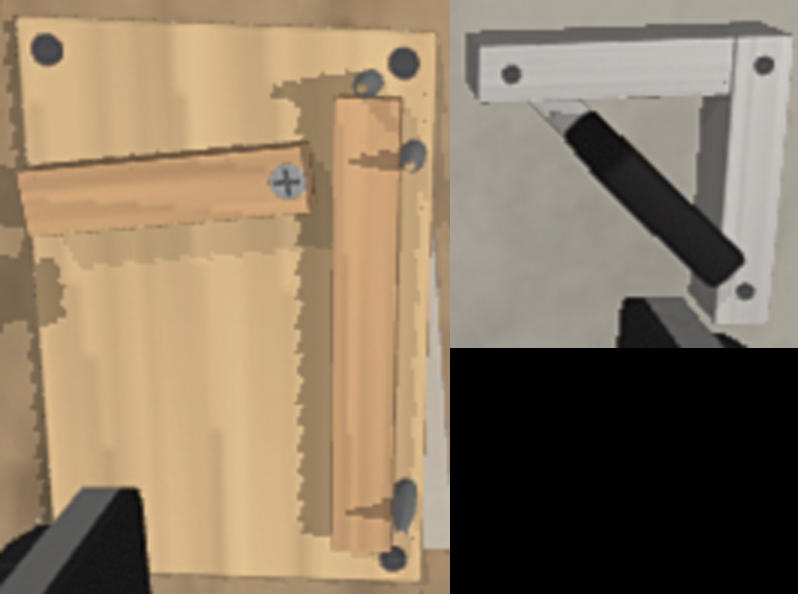

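```bash
cat >> h.py <<'E'
def fit(loc,wld):  # 2D rigid: world = R(th) loc + t
    L,W=np.array(loc,float),np.array(wld)[:,:2];l,w=L-L.mean(0),W-W.mean(0)
    th=np.arctan2((l[:,0]*w[:,1]-l[:,1]*w[:,0]).sum(),(l*w).sum())
    r=np.array([[np.cos(th),-np.sin(th)],[np.sin(th),np.cos(th)]]);t=W.mean(0)-r@L.mean(0)
    return th,t,((W-t)@r-L)
E
python3 - <<'E'
from h import *
import pickle
c,_=pickle.load(open('w1.pkl','rb'))
f=lambda u,v,u0,v0,z:ray(c,((u+.5)/3-.5+u0,(v+.5)/3-.5+v0),z)
J=[((65,95),436,33,8),((-65,95),17,17,8),((65,-95),420,581,8),((35,75),334,97,23),((55,75),401,99,23),((35,-75),331,551,23),((22,50),287,182,29)]
S=[((45,45),793,36),((45,-50),768,323),((27,-50),716,322),((-50,45),480,46),((-50,27),480,101),((27,27),728,95)]
for n,l,w in(('jig',[np.array(j[0])/1e3 for j in J],[f(j[1],j[2],128,108,j[3]/1e3) for j in J]),('sq',[np.array(j[0])/1e3 for j in S],[f(j[1]-450,j[2],330,172,.032) for j in S])):
    th,t,r=fit(l,w);print(n,th,t,'\n',(r*1e3).round(1).tolist())
E
```

```text
jig 0.11369764753457993 [0.42700276 0.29322025] 
 [[-0.5, -0.6], [1.1, -0.7], [-0.3, 1.3], [0.0, -0.0], [0.0, 0.2], [-0.2, -0.1], [-0.2, -0.1]]
sq 0.18786337056787175 [0.6056619  0.31031864] 
 [[-0.8, -0.8], [-0.5, 0.0], [0.7, 1.0], [0.7, -0.4], [0.8, 0.5], [-0.9, -0.3]]
```

Call:
play_rows --targets '[{"delta_pos": [0.121, -0.46, -0.025], "delta_rot": [0, 0, 0], "claw": 85}, {"delta_pos": [0.121, -0.46, -0.025], "delta_rot": [0, 0, 0], "claw": 85}, {"delta_pos": [0.121, -0.46, -0.025], "delta_rot": [0, 0, 0], "claw": 85}, {"delta_pos": [0.121, -0.46, -0.025], "delta_rot": [0, 0, 0], "claw": 85}, {"delta_pos": [0.121, -0.46, -0.025], "delta_rot": [0, 0, 0], "claw": 85}, {"delta_pos": [0.121, -0.46, -0.025], "delta_rot": [0, 0, 0], "claw": 85}, {"delta_pos": [0.121, -0.46, -0.025], "delta_rot": [0, 0, 0], "claw": 85}, {"delta_pos": [0.121, -0.46, -0.025], "delta_rot": [0, 0, 0], "claw": 85}, {"delta_pos": [0.121, -0.46, -0.025], "delta_rot": [0, 0, 0], "claw": 85}, {"delta_pos": [0.121, -0.46, -0.025], "delta_rot": [0, 0, 0], "claw": 85}, {"delta_pos": [0.121, -0.46, -0.025], "delta_rot": [0, 0, 0], "claw": 85}, {"delta_pos": [0.121, -0.46, -0.025], "delta_rot": [0, 0, 0], "claw": 85}, {"delta_pos": [0.121, -0.46, -0.025], "delta_rot": [0, 0, 0], "claw": 85}, {"delta_pos": [0.121, -0.46, -0.025], "delta_rot": [0, 0, 0], "claw": 85}, {"delta_pos": [0.121, -0.46, -0.025], "delta_rot": [0, 0, 0], "claw": 85}]'

```text
time: 2.65
eef_pos: [0.6199, -0.1289, 0.2]
tcp_rot: [0.46, 0.538, -0.461, 0.536]
contact_force: [0.6, -0.1, 0.2]
opening: 0.994
```

Run:
```python
from h import *
import pickle
c=ctrl.calibration('wrist');im=ctrl.read_camera('wrist');pickle.dump((c,im),open('w2.pkl','wb'))
s=ctrl.get_state();print(s['time'],s['eef_pos'],R.from_quat(s['tcp_rot']).as_matrix().round(3).tolist(),s['contact_force'])
cv2.imwrite('pics/w2.png',cv2.resize(im,(800,600),interpolation=cv2.INTER_CUBIC))
```

```text
2.7 [ 0.61990759 -0.12852833  0.20011171] [[-0.003, 0.988, 0.153], [0.001, 0.153, -0.988], [-1.0, -0.002, -0.001]] [-0.68713781  0.27948994  0.06215771]
```

View pics/w2.png

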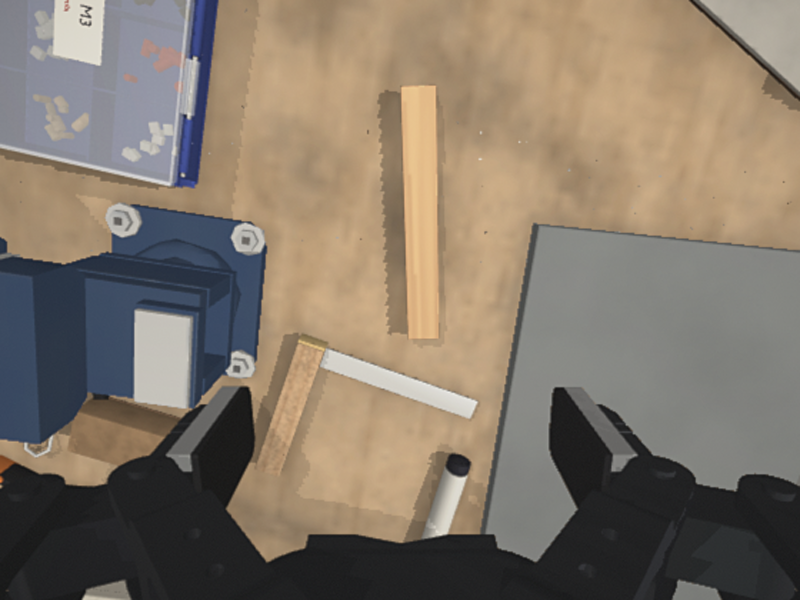

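The loose plate's top corners are at (402,86), (436,86), (439,338) and (409,338). The bench is free around it: the mat edge is about 70 mm to the right and the vise about 90 mm to the left.

Run:
```python
from h import *
import pickle
c,_=pickle.load(open('w2.pkl','rb'))
g=lambda u,v:ray(c,((u+.5)*.7-.5,(v+.5)*.7-.5),.015)
th,t,r=fit(np.array([(-10,75),(10,75),(10,-75),(-10,-75)])/1e3,[g(402,86),g(436,86),g(439,338),g(409,338)])
print(th,t,(r*1e3).round(1).tolist());s=ctrl.get_state()
y=R.from_quat(s['tcp_rot']).as_matrix()[:,1];yaw=np.arctan2(y[1],y[0]);print('yaw',yaw,'turn',(th-yaw)/np.pi,'d',t-s['eef_pos'][:2])
jt=.1137;print('place',np.array([.427,.2932])+.045*np.array([np.cos(jt),np.sin(jt)]),'turn from plate',(jt-th)/np.pi)
```

```text
0.18297978805634293 [ 0.62471832 -0.08969824] [[0.5, -0.2], [-0.5, -0.8], [-0.4, 0.2], [0.5, 0.8]]
yaw 0.15378917272433706 turn 0.009291661443965604 d [0.00481073 0.03883009]
place [0.47170944 0.29830548] turn from plate -0.022052441451051664
```

Call:
play_rows --targets '[{"delta_pos": [0.005, 0.039, -0.04], "delta_rot": [0, 0, 0.0093], "claw": 50}, {"delta_pos": [0.005, 0.039, -0.04], "delta_rot": [0, 0, 0.0093], "claw": 50}, {"delta_pos": [0.005, 0.039, -0.08], "delta_rot": [0, 0, 0.0093], "claw": 50}, {"delta_pos": [0.005, 0.039, -0.12], "delta_rot": [0, 0, 0.0093], "claw": 50}, {"delta_pos": [0.005, 0.039, -0.15], "delta_rot": [0, 0, 0.0093], "claw": 50}, {"delta_pos": [0.005, 0.039, -0.165], "delta_rot": [0, 0, 0.0093], "claw": 50}, {"delta_pos": [0.005, 0.039, -0.171], "delta_rot": [0, 0, 0.0093], "claw": 50}, {"delta_pos": [0.005, 0.039, -0.171], "delta_rot": [0, 0, 0.0093], "claw": 50}, {"delta_pos": [0.005, 0.039, -0.171], "delta_rot": [0, 0, 0.0093], "claw": 10}, {"delta_pos": [0.005, 0.039, -0.171], "delta_rot": [0, 0, 0.0093], "claw": 10}, {"delta_pos": [0.005, 0.039, -0.171], "delta_rot": [0, 0, 0.0093], "claw": 10}, {"delta_pos": [0.005, 0.039, -0.171], "delta_rot": [0, 0, 0.0093], "claw": 10}, {"delta_pos": [0.005, 0.039, -0.171], "delta_rot": [0, 0, 0.0093], "claw": 10}, {"delta_pos": [0.005, 0.039, -0.171], "delta_rot": [0, 0, 0.0093], "claw": 10}, {"delta_pos": [0.005, 0.039, -0.171], "delta_rot": [0, 0, 0.0093], "claw": 10}, {"delta_pos": [0.005, 0.039, -0.171], "delta_rot": [0, 0, 0.0093], "claw": 10}]' --newtons 40

```text
time: 4.03
eef_pos: [0.627, -0.0901, 0.0321]
tcp_rot: [0.453, 0.543, -0.452, 0.544]
contact_force: [-0.2, 0.2, 6.3]
opening: 0.218
```

Call:
play_rows --targets '[{"delta_pos": [0, 0, 0.02], "delta_rot": [0, 0, 0], "claw": 10}, {"delta_pos": [0, 0, 0.06], "delta_rot": [0, 0, 0], "claw": 10}, {"delta_pos": [0, 0, 0.1], "delta_rot": [0, 0, 0], "claw": 10}, {"delta_pos": [0, 0, 0.12], "delta_rot": [0, 0, 0], "claw": 10}, {"delta_pos": [0, 0, 0.12], "delta_rot": [0, 0, 0], "claw": 10}, {"delta_pos": [0, 0, 0.12], "delta_rot": [0, 0, 0], "claw": 10}]'

```text
time: 4.53
eef_pos: [0.6278, -0.0905, 0.1544]
tcp_rot: [0.453, 0.541, -0.451, 0.546]
contact_force: [-0.7, -0.8, -1.8]
opening: 0.219
```

Run:
```python
from h import *
import pickle
c=ctrl.calibration('wrist');im=ctrl.read_camera('wrist');pickle.dump((c,im),open('w3.pkl','wb'))
s=ctrl.get_state();print(ctrl.finger_overhang,s['opening'],s['eef_pos'],R.from_quat(s['tcp_rot']).as_matrix().round(4).tolist(),s['contact_force'])
cv2.imwrite('pics/w3.png',im)
```

```text
0.025 0.21864687935631036 [ 0.62650188 -0.09011908  0.151901  ] [[0.002, 0.9834, 0.1817], [-0.0006, 0.1817, -0.9834], [-1.0, 0.0019, 0.0009]] [-0.44291062  0.382965   -1.86152655]
```

View pics/w3.png

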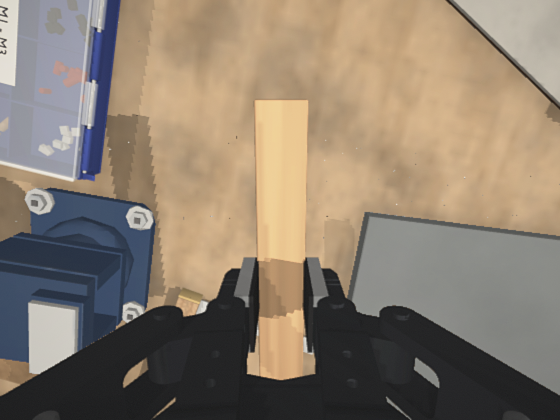

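The plate is held, square to the jaws, and its far end's top edge runs (255,100)-(308,100). Next I work out its offset in the hand.

Run:
```python
from h import *
import pickle
c,_=pickle.load(open('w3.pkl','rb'));s=ctrl.get_state();p=s['eef_pos'];M=R.from_quat(s['tcp_rot']).as_matrix()
e=ray(c,(281.5,100),p[2]-.017);q=M.T@(e-p);print('end in tool',q)
l=[ray(c,(u,100),p[2]-.017) for u in(255,308)];print('w',np.linalg.norm(l[0]-l[1]))
off=M@np.array([0,q[1],q[2]+.075]);print('plate centre - tcp',off) # y_plate=-tool z
jt=.1137;yaw=np.arctan2(M[1,1],M[0,1]);dt=jt-yaw;r=R.from_rotvec([0,0,dt]);o2=r.apply(off)
X=np.array([np.cos(jt),np.sin(jt)]);Y=np.array([-X[1],X[0]]);seat=np.array([.427,.2932])+.0425*X-.002*Y
print('target tcp',seat-o2[:2],'delta',seat-o2[:2]-p[:2],'dz .0565:',.0565-p[2],'turn',dt/np.pi)
```

```text
end in tool [ 0.01693152  0.00075002 -0.07452611]
w 0.019713247839989265
plate centre - tcp [ 8.23638674e-04 -3.29721889e-04  1.86234967e-06]
target tcp [0.46865355 0.29642049] delta [-0.15784832  0.38653957] dz .0565: -0.09540100236783028 turn -0.0219676430311758
```

Call:
play_rows --targets '[{"delta_pos": [-0.158, 0.3865, 0], "delta_rot": [0, 0, -0.022], "claw": 10}, {"delta_pos": [-0.158, 0.3865, 0], "delta_rot": [0, 0, -0.022], "claw": 10}, {"delta_pos": [-0.158, 0.3865, 0], "delta_rot": [0, 0, -0.022], "claw": 10}, {"delta_pos": [-0.158, 0.3865, 0], "delta_rot": [0, 0, -0.022], "claw": 10}, {"delta_pos": [-0.158, 0.3865, 0], "delta_rot": [0, 0, -0.022], "claw": 10}, {"delta_pos": [-0.158, 0.3865, 0], "delta_rot": [0, 0, -0.022], "claw": 10}, {"delta_pos": [-0.158, 0.3865, 0], "delta_rot": [0, 0, -0.022], "claw": 10}, {"delta_pos": [-0.158, 0.3865, 0], "delta_rot": [0, 0, -0.022], "claw": 10}, {"delta_pos": [-0.158, 0.3865, 0], "delta_rot": [0, 0, -0.022], "claw": 10}, {"delta_pos": [-0.158, 0.3865, 0], "delta_rot": [0, 0, -0.022], "claw": 10}, {"delta_pos": [-0.158, 0.3865, 0], "delta_rot": [0, 0, -0.022], "claw": 10}, {"delta_pos": [-0.158, 0.3865, 0], "delta_rot": [0, 0, -0.022], "claw": 10}, {"delta_pos": [-0.158, 0.3865, -0.03], "delta_rot": [0, 0, -0.022], "claw": 10}, {"delta_pos": [-0.158, 0.3865, -0.06], "delta_rot": [0, 0, -0.022], "claw": 10}, {"delta_pos": [-0.158, 0.3865, -0.075], "delta_rot": [0, 0, -0.022], "claw": 10}, {"delta_pos": [-0.158, 0.3865, -0.085], "delta_rot": [0, 0, -0.022], "claw": 10}, {"delta_pos": [-0.158, 0.3865, -0.091], "delta_rot": [0, 0, -0.022], "claw": 10}, {"delta_pos": [-0.158, 0.3865, -0.095], "delta_rot": [0, 0, -0.022], "claw": 10}, {"delta_pos": [-0.158, 0.3865, -0.095], "delta_rot": [0, 0, -0.022], "claw": 10}]'

```text
time: 6.17
eef_pos: [0.4687, 0.2958, 0.0565]
tcp_rot: [0.471, 0.527, -0.471, 0.528]
contact_force: [-0.6, 0.2, -1.1]
opening: 0.214
```

Run:
```python
from h import *
import pickle
c=ctrl.calibration('wrist');im=ctrl.read_camera('wrist');pickle.dump((c,im),open('w4.pkl','wb'))
s=ctrl.get_state();print(s['opening'],s['eef_pos'],R.from_quat(s['tcp_rot']).as_matrix().round(4).tolist(),s['contact_force'])
cv2.imwrite('pics/w4.png',im)
```

```text
0.2164325212828575 [0.46912159 0.29614496 0.05727965] [[0.0026, 0.9936, 0.1127], [-0.0005, 0.1127, -0.9936], [-1.0, 0.0026, 0.0008]] [-0.17918564 -0.21925556  0.15874978]
```

View pics/w4.png

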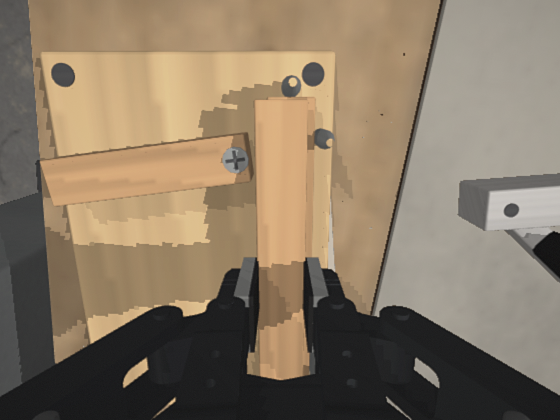

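The plate sits over the sole with its end next to the left pin, about 2 mm short of the rear pin. I'll lower it to contact, release and rise.

Call:
play_rows --targets '[{"delta_pos": [0, 0, -0.001], "delta_rot": [0, 0, 0], "claw": 10}, {"delta_pos": [0, 0, -0.002], "delta_rot": [0, 0, 0], "claw": 10}, {"delta_pos": [0, 0, -0.002], "delta_rot": [0, 0, 0], "claw": 10}, {"delta_pos": [0, 0, -0.002], "delta_rot": [0, 0, 0], "claw": 10}]'

```text
time: 6.55
eef_pos: [0.4694, 0.2963, 0.0559]
tcp_rot: [0.472, 0.526, -0.47, 0.528]
contact_force: [-0.1, 0.2, -1.8]
opening: 0.22
```

Call:
play_rows --targets '[{"delta_pos": [0, 0, -0.001], "delta_rot": [0, 0, 0], "claw": 10}, {"delta_pos": [0, 0, -0.002], "delta_rot": [0, 0, 0], "claw": 10}, {"delta_pos": [0, 0, -0.003], "delta_rot": [0, 0, 0], "claw": 10}, {"delta_pos": [0, 0, -0.003], "delta_rot": [0, 0, 0], "claw": 10}]'

```text
time: 6.88
eef_pos: [0.4698, 0.2966, 0.055]
tcp_rot: [0.471, 0.527, -0.47, 0.528]
contact_force: [-4.2, -2.0, 10.9]
opening: 0.217
```

Call:
play_rows --targets '[{"delta_pos": [0, 0, 0.0005], "delta_rot": [0, 0, 0], "claw": 28}, {"delta_pos": [0, 0, 0.001], "delta_rot": [0, 0, 0], "claw": 36}, {"delta_pos": [0, 0, 0.002], "delta_rot": [0, 0, 0], "claw": 42}, {"delta_pos": [0, 0, 0.002], "delta_rot": [0, 0, 0], "claw": 42}, {"delta_pos": [0, 0, 0.002], "delta_rot": [0, 0, 0], "claw": 42}, {"delta_pos": [0, 0, 0.03], "delta_rot": [0, 0, 0], "claw": 42}, {"delta_pos": [0, 0, 0.07], "delta_rot": [0, 0, 0], "claw": 42}, {"delta_pos": [0, 0, 0.11], "delta_rot": [0, 0, 0], "claw": 42}, {"delta_pos": [0, -0.01, 0.12], "delta_rot": [0, 0, 0], "claw": 42}, {"delta_pos": [0, -0.01, 0.12], "delta_rot": [0, 0, 0], "claw": 42}, {"delta_pos": [0, -0.01, 0.12], "delta_rot": [0, 0, 0], "claw": 42}, {"delta_pos": [0, -0.01, 0.12], "delta_rot": [0, 0, 0], "claw": 42}]'

```text
time: 7.88
eef_pos: [0.4686, 0.2861, 0.1729]
tcp_rot: [0.47, 0.527, -0.472, 0.528]
contact_force: [-0.4, 0.3, -0.8]
opening: 0.493
```

Run:
```python
from h import *
import pickle
c=ctrl.calibration('wrist');im=ctrl.read_camera('wrist');pickle.dump((c,im),open('w5.pkl','wb'))
s=ctrl.get_state();print(s['opening'],s['eef_pos'],s['contact_force'])
cv2.imwrite('pics/w5.png',cv2.resize(im[50:350,80:460],None,fx=2,fy=2,interpolation=cv2.INTER_CUBIC))
```

```text
0.4887482950215869 [0.4684204  0.28611455 0.17247689] [-0.67579937  0.33476459 -0.59679842]
```

View pics/w5.png

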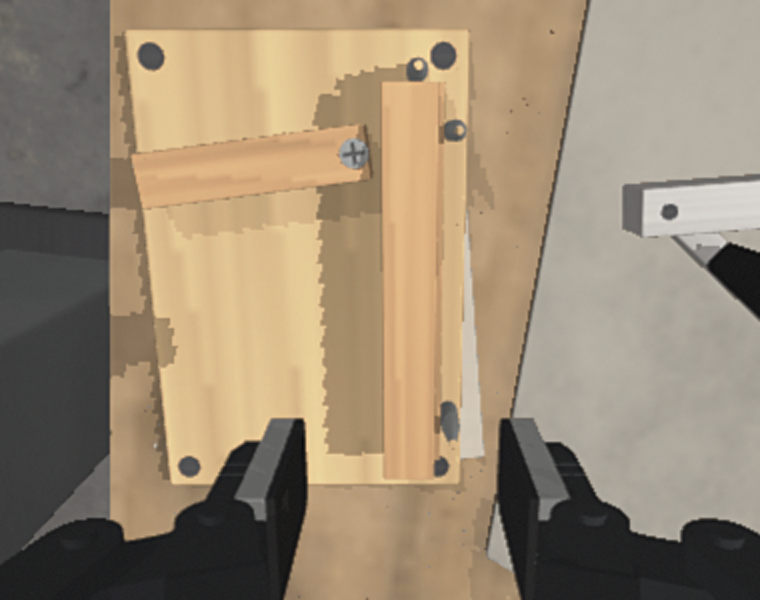

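The plate lies on the sole, top corners (382,82), (443,82), (384,478) and (436,479), about 1-2 mm short of the pins.

Run:
```python
from h import *
import pickle
c,_=pickle.load(open('w5.pkl','rb'))
g=lambda u,v,z:ray(c,((u+.5)/2-.5+80,(v+.5)/2-.5+50),z)
th,t,r=fit(np.array([(-10,75),(10,75),(-10,-75),(10,-75)])/1e3,[g(382,82,.038),g(443,82,.038),g(384,478,.038),g(436,479,.038)])
print('plate',th,t,(r*1e3).round(1).tolist())
jt,j,r=fit(np.array([(65,95),(-65,95),(65,-95),(22,50)])/1e3,[g(469,30,.008),g(125,30,.008),g(460,485,.008),g(353,153,.029)])
print('jig',jt,j,(r*1e3).round(1).tolist())
for a,o in((jt,j),(.1137,np.array([.427,.2932]))):
    X=np.array([np.cos(a),np.sin(a)]);Y=np.array([-X[1],X[0]]);print('plate in jig',X@(t-o),Y@(t-o),th-a)
s=ctrl.get_state();M=R.from_quat(s['tcp_rot']).as_matrix();yaw=np.arctan2(M[1,1],M[0,1])
print('to grip',np.array([.6057,.3103])-s['eef_pos'][:2],(np.pi/4+.188-yaw)/np.pi,yaw)
```

```text
plate 0.1096970124815949 [0.46963615 0.29716283] [[-0.4, -0.4], [0.4, -0.3], [-0.4, 0.5], [0.4, 0.2]]
jig 0.11493210005404006 [0.42719681 0.29281488] [[-0.5, -0.7], [0.9, -0.4], [-0.1, 0.7], [-0.3, 0.4]]
plate in jig 0.04265797034240621 -0.0005476444946408514 -0.00523508757244516
plate in jig 0.042810459649033614 -0.0009000465749328988 -0.004002987518405096
to grip [0.1372796  0.02418545] 0.2737966568822365 0.11324059755876882
```

Call:
play_rows --targets '[{"delta_pos": [0.1373, 0.0242, -0.02], "delta_rot": [0, 0, 0.2738], "claw": 42}, {"delta_pos": [0.1373, 0.0242, -0.02], "delta_rot": [0, 0, 0.2738], "claw": 42}, {"delta_pos": [0.1373, 0.0242, -0.02], "delta_rot": [0, 0, 0.2738], "claw": 42}, {"delta_pos": [0.1373, 0.0242, -0.02], "delta_rot": [0, 0, 0.2738], "claw": 42}, {"delta_pos": [0.1373, 0.0242, -0.02], "delta_rot": [0, 0, 0.2738], "claw": 42}, {"delta_pos": [0.1373, 0.0242, -0.02], "delta_rot": [0, 0, 0.2738], "claw": 42}, {"delta_pos": [0.1373, 0.0242, -0.02], "delta_rot": [0, 0, 0.2738], "claw": 42}, {"delta_pos": [0.1373, 0.0242, -0.02], "delta_rot": [0, 0, 0.2738], "claw": 42}, {"delta_pos": [0.1373, 0.0242, -0.02], "delta_rot": [0, 0, 0.2738], "claw": 42}]'

```text
time: 8.68
eef_pos: [0.6047, 0.3102, 0.1499]
tcp_rot: [0.207, 0.676, -0.211, 0.675]
contact_force: [-0.7, -0.4, -0.8]
opening: 0.487
```

Run:
```python
from h import *
import pickle
c=ctrl.calibration('wrist');im=ctrl.read_camera('wrist');pickle.dump((c,im),open('w6.pkl','wb'))
s=ctrl.get_state();print(s['opening'],s['eef_pos'],R.from_quat(s['tcp_rot']).as_matrix().round(4).tolist())
cv2.imwrite('pics/w6.png',cv2.resize(im,(800,600),interpolation=cv2.INTER_CUBIC))
```

```text
0.4961150689404358 [0.60488315 0.31019862 0.15055809] [[-0.002, 0.5646, 0.8254], [-0.0033, 0.8254, -0.5646], [-1.0, -0.0039, 0.0002]]
```

View pics/w6.png

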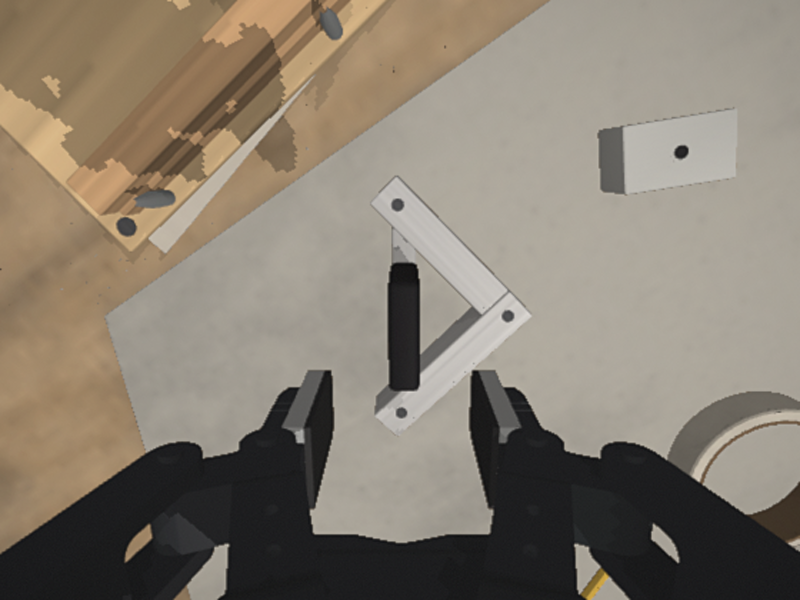

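Run:
```python
from h import *
import pickle
c,_=pickle.load(open('w6.pkl','rb'))
g=lambda u,v:ray(c,((u+.5)*.7-.5,(v+.5)*.7-.5),.032)
th,t,r=fit(np.array([(45,45),(-50,45),(-50,27),(45,-50),(27,27)])/1e3,[g(531,316),g(398,176),g(371,203),g(398,435),g(484,312)])
print(th,t,(r*1e3).round(1).tolist());s=ctrl.get_state();M=R.from_quat(s['tcp_rot']).as_matrix();yaw=np.arctan2(M[1,1],M[0,1])
print('d',t-s['eef_pos'][:2],.066-s['eef_pos'][2],'turn',(np.pi/4+th-yaw)/np.pi)
```

```text
0.18341423669309065 [0.60577628 0.31071141] [[-0.8, -1.5], [1.1, -0.7], [0.8, -0.1], [-0.5, 0.8], [-0.6, 1.5]]
d [0.00089313 0.00051278] -0.08455809168829903 turn -0.0006500319807915982
```

Call:
play_rows --targets '[{"delta_pos": [0.001, 0.0005, -0.03], "delta_rot": [0, 0, 0], "claw": 42}, {"delta_pos": [0.001, 0.0005, -0.06], "delta_rot": [0, 0, 0], "claw": 42}, {"delta_pos": [0.001, 0.0005, -0.076], "delta_rot": [0, 0, 0], "claw": 42}, {"delta_pos": [0.001, 0.0005, -0.084], "delta_rot": [0, 0, 0], "claw": 42}, {"delta_pos": [0.001, 0.0005, -0.084], "delta_rot": [0, 0, 0], "claw": 42}, {"delta_pos": [0.001, 0.0005, -0.084], "delta_rot": [0, 0, 0], "claw": 5}, {"delta_pos": [0.001, 0.0005, -0.084], "delta_rot": [0, 0, 0], "claw": 5}, {"delta_pos": [0.001, 0.0005, -0.084], "delta_rot": [0, 0, 0], "claw": 5}, {"delta_pos": [0.001, 0.0005, -0.084], "delta_rot": [0, 0, 0], "claw": 5}, {"delta_pos": [0.001, 0.0005, -0.084], "delta_rot": [0, 0, 0], "claw": 5}, {"delta_pos": [0.001, 0.0005, -0.084], "delta_rot": [0, 0, 0], "claw": 5}, {"delta_pos": [0.001, 0.0005, -0.084], "delta_rot": [0, 0, 0], "claw": 5}, {"delta_pos": [0.001, 0.0005, -0.084], "delta_rot": [0, 0, 0], "claw": 5}]' --newtons 80

```text
time: 9.82
eef_pos: [0.6072, 0.3111, 0.069]
tcp_rot: [0.208, 0.675, -0.21, 0.676]
contact_force: [-1.4, -0.7, 6.1]
opening: 0.146
```

Run:
```python
from h import *
s=ctrl.get_state();M=R.from_quat(s['tcp_rot']).as_matrix();p=s['eef_pos'];print(s['opening']*85.4,p,M.round(4).tolist(),s['contact_force'])
jt=.1143;o=np.array([.4271,.293]);X=np.array([np.cos(jt),np.sin(jt)]);Y=np.array([-X[1],X[0]])
c=o+.035*X+.040*Y;g=o-.010*X-.005*Y;pre=o-.026*X-.033*Y
print('final',g,'d',g-p[:2],'turn',(jt+np.pi/4-np.arctan2(M[1,1],M[0,1]))/np.pi,'pre d',pre-p[:2],'X',X)
```

```text
12.491305165295012 [0.60721343 0.31113225 0.06895831] [[0.0014, 0.5647, 0.8253], [-0.0022, 0.8253, -0.5647], [-1.0, -0.001, 0.0024]] [-1.37779588 -0.70688933  6.06552589]
final [0.41773551 0.28689211] d [-0.18947792 -0.02424014] turn -0.022594346644800808 pre d [-0.20218008 -0.05388225] X [0.99347486 0.11405128]
```

Call:
play_rows --targets '[{"delta_pos": [0, 0, 0.02], "delta_rot": [0, 0, 0], "claw": 5}, {"delta_pos": [0, 0, 0.05], "delta_rot": [0, 0, 0], "claw": 5}, {"delta_pos": [0, 0, 0.07], "delta_rot": [0, 0, 0], "claw": 5}, {"delta_pos": [-0.035, -0.008, 0.07], "delta_rot": [0, 0, -0.0226], "claw": 5}, {"delta_pos": [-0.07, -0.016, 0.07], "delta_rot": [0, 0, -0.0226], "claw": 5}, {"delta_pos": [-0.105, -0.025, 0.07], "delta_rot": [0, 0, -0.0226], "claw": 5}, {"delta_pos": [-0.14, -0.033, 0.07], "delta_rot": [0, 0, -0.0226], "claw": 5}, {"delta_pos": [-0.175, -0.041, 0.07], "delta_rot": [0, 0, -0.0226], "claw": 5}, {"delta_pos": [-0.197, -0.0462, 0.07], "delta_rot": [0, 0, -0.0226], "claw": 5}, {"delta_pos": [-0.197, -0.0462, 0.07], "delta_rot": [0, 0, -0.0226], "claw": 5}, {"delta_pos": [-0.197, -0.0462, 0.05], "delta_rot": [0, 0, -0.0226], "claw": 5}, {"delta_pos": [-0.197, -0.0462, 0.04], "delta_rot": [0, 0, -0.0226], "claw": 5}, {"delta_pos": [-0.197, -0.0462, 0.04], "delta_rot": [0, 0, -0.0226], "claw": 5}, {"delta_pos": [-0.197, -0.0462, 0.04], "delta_rot": [0, 0, -0.0226], "claw": 5}]'

```text
time: 10.98
eef_pos: [0.4096, 0.2646, 0.1077]
tcp_rot: [0.232, 0.668, -0.234, 0.667]
contact_force: [0.2, -0.1, -3.1]
opening: 0.145
```

Run:
```python
from h import *
import pickle
c=ctrl.calibration('wrist');im=ctrl.read_camera('wrist');pickle.dump((c,im),open('w7.pkl','wb'))
s=ctrl.get_state();print(s['opening'],s['eef_pos'],R.from_quat(s['tcp_rot']).as_matrix().round(4).tolist(),s['contact_force'])
cv2.imwrite('pics/w7.png',cv2.resize(im,(800,600),interpolation=cv2.INTER_CUBIC))
```

```text
0.1416206471921948 [0.41036139 0.26485892 0.10856338] [[0.0001, 0.622, 0.783], [-0.0027, 0.783, -0.622], [-1.0, -0.002, 0.0017]] [-0.1657041   0.29914993 -2.86663006]
```

View pics/w7.png

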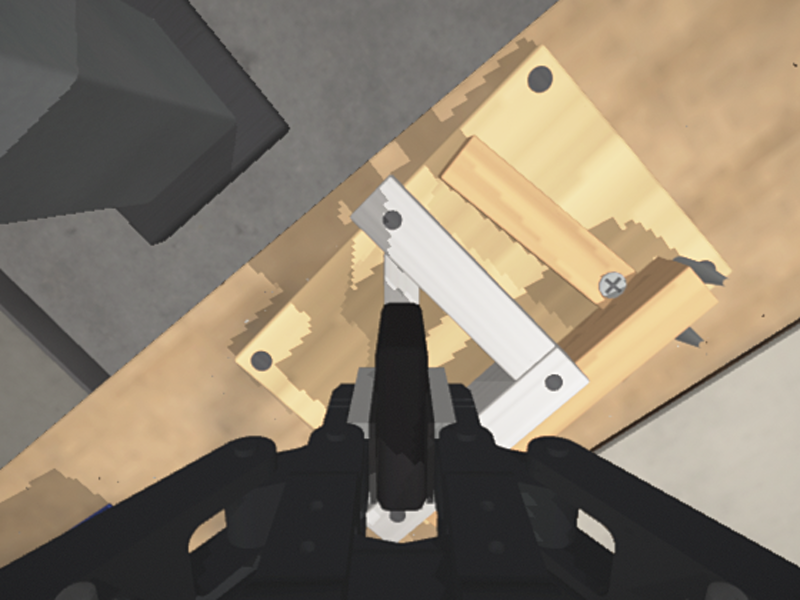

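The square is held above the jig and clear of the stud and plate, with its heel at (589,379), the x-leg end at (393,177)/(350,214) and the inner corner at (518,382).

Run:
```python
from h import *
import pickle
c,_=pickle.load(open('w7.pkl','rb'));s=ctrl.get_state();p=s['eef_pos']
for dz in(.037,.034):
    g=lambda u,v:ray(c,((u+.5)*.7-.5,(v+.5)*.7-.5),p[2]-dz)
    th,t,r=fit(np.array([(45,45),(-50,45),(-50,27),(27,27)])/1e3,[g(589,379),g(393,177),g(350,214),g(518,382)])
    jt=.1143;o=np.array([.4271,.293]);X=np.array([np.cos(jt),np.sin(jt)]);Y=np.array([-X[1],X[0]]);d=t-o
    print(dz,th-jt,X@d,Y@d,'tcp',X@(p[:2]-o),Y@(p[:2]-o),(r*1e3).round(1).tolist())
```

```text
0.037 -0.004678337710170205 -0.02135274459495022 -0.0257888823087292 tcp -0.01983891386412611 -0.02604839323964814 [[-1.8, -0.3], [1.4, -0.5], [-0.1, 0.5], [0.5, 0.3]]
0.034 -0.00467833771016983 -0.02216857523690777 -0.025529850142937807 tcp -0.01983891386412611 -0.02604839323964814 [[-2.8, -0.4], [2.2, -0.7], [0.7, 0.7], [-0.2, 0.4]]
```

Call:
play_rows --targets '[{"delta_pos": [0, 0, -0.015], "delta_rot": [0, 0, 0], "claw": 5}, {"delta_pos": [0, 0, -0.025], "delta_rot": [0, 0, 0], "claw": 5}, {"delta_pos": [0, 0, -0.032], "delta_rot": [0, 0, 0], "claw": 5}, {"delta_pos": [0, 0, -0.034], "delta_rot": [0, 0, 0], "claw": 5}, {"delta_pos": [0, 0, -0.034], "delta_rot": [0, 0, 0], "claw": 5}, {"delta_pos": [0, 0, -0.034], "delta_rot": [0, 0, 0], "claw": 5}]'

```text
time: 11.53
eef_pos: [0.4106, 0.2649, 0.0747]
tcp_rot: [0.232, 0.667, -0.234, 0.668]
contact_force: [-0.1, 0.2, -3.1]
opening: 0.146
```

Call:
play_rows --targets '[{"delta_pos": [0, 0, -0.001], "delta_rot": [0, 0, 0], "claw": 5}, {"delta_pos": [0, 0, -0.002], "delta_rot": [0, 0, 0], "claw": 5}, {"delta_pos": [0, 0, -0.003], "delta_rot": [0, 0, 0], "claw": 5}, {"delta_pos": [0, 0, -0.003], "delta_rot": [0, 0, 0], "claw": 5}, {"delta_pos": [0, 0, -0.003], "delta_rot": [0, 0, 0], "claw": 5}]'

```text
time: 11.95
eef_pos: [0.4106, 0.265, 0.0718]
tcp_rot: [0.232, 0.667, -0.234, 0.668]
contact_force: [-0.1, -0.2, -3.5]
opening: 0.147
```

Call:
play_rows --targets '[{"delta_pos": [0, 0, -0.001], "delta_rot": [0, 0, 0], "claw": 5}, {"delta_pos": [0, 0, -0.002], "delta_rot": [0, 0, 0], "claw": 5}, {"delta_pos": [0, 0, -0.002], "delta_rot": [0, 0, 0], "claw": 5}, {"delta_pos": [0, 0, -0.002], "delta_rot": [0, 0, 0], "claw": 5}]'

```text
time: 12.28
eef_pos: [0.4107, 0.265, 0.07]
tcp_rot: [0.232, 0.667, -0.234, 0.668]
contact_force: [-0.0, 0.6, -2.7]
opening: 0.147
```

Call:
play_rows --targets '[{"delta_pos": [0, 0, -0.001], "delta_rot": [0, 0, 0], "claw": 5}, {"delta_pos": [0, 0, -0.001], "delta_rot": [0, 0, 0], "claw": 5}, {"delta_pos": [0, 0, -0.001], "delta_rot": [0, 0, 0], "claw": 5}, {"delta_pos": [0, 0, -0.001], "delta_rot": [0, 0, 0], "claw": 5}]'

```text
time: 12.62
eef_pos: [0.4107, 0.265, 0.0699]
tcp_rot: [0.232, 0.667, -0.234, 0.668]
contact_force: [-4.3, -2.7, 4.6]
opening: 0.147
```

Call:
play_rows --targets '[{"delta_pos": [0, 0, 0.0002], "delta_rot": [0, 0, 0], "claw": 5}, {"delta_pos": [0.0008, 0.003, 0.0002], "delta_rot": [0, 0, 0], "claw": 5}, {"delta_pos": [0.0016, 0.006, 0.0002], "delta_rot": [0, 0, 0], "claw": 5}, {"delta_pos": [0.0026, 0.009, 0.0002], "delta_rot": [0, 0, 0], "claw": 5}, {"delta_pos": [0.0036, 0.012, 0.0002], "delta_rot": [0, 0, 0], "claw": 5}, {"delta_pos": [0.0046, 0.015, 0.0002], "delta_rot": [0, 0, 0], "claw": 5}, {"delta_pos": [0.0055, 0.0182, 0.0002], "delta_rot": [0, 0, 0], "claw": 5}, {"delta_pos": [0.0055, 0.0182, 0.0002], "delta_rot": [0, 0, 0], "claw": 5}, {"delta_pos": [0.0055, 0.0182, 0.0002], "delta_rot": [0, 0, 0], "claw": 5}]'

```text
time: 13.37
eef_pos: [0.4162, 0.2829, 0.07]
tcp_rot: [0.231, 0.668, -0.234, 0.668]
contact_force: [-2.1, -5.0, 0.7]
opening: 0.145
```

```bash
cat > st.py <<'E'
from h import *
s=ctrl.get_state();M=R.from_quat(s['tcp_rot']).as_matrix();p=s['eef_pos']
jt=.1143;o=np.array([.4271,.293]);X=np.array([np.cos(jt),np.sin(jt)]);Y=np.array([-X[1],X[0]]);f=s['contact_force']
print(round(s['time'],2),'jig mm',np.round([1e3*X@(p[:2]-o),1e3*Y@(p[:2]-o),1e3*p[2]],2),'yaw err',round(np.arctan2(M[1,1],M[0,1])-np.pi/4-jt,4),'tilt',M[:2,0].round(4),'F jig',np.round([X@f[:2],Y@f[:2],f[2]],2),'torque',np.round(s['wrist_torque'],2),s['opening'])
E
python3 st.py
```

```text
13.37 jig mm [-12.01  -8.74  70.04] yaw err 0.0013 tilt [-0.0007 -0.0043] F jig [-2.7  -4.7   0.73] torque [-0.7   0.26  0.13] 0.1447539934902497
```

Call:
play_rows --targets '[{"delta_pos": [0.0005, 0.0012, 0.0002], "delta_rot": [0, 0, 0], "claw": 5}, {"delta_pos": [0.001, 0.0024, 0.0002], "delta_rot": [0, 0, 0], "claw": 5}, {"delta_pos": [0.0016, 0.0037, 0.0002], "delta_rot": [0, 0, 0], "claw": 5}, {"delta_pos": [0.0016, 0.0037, 0.0002], "delta_rot": [0, 0, 0], "claw": 5}, {"delta_pos": [0.0016, 0.0037, 0.0002], "delta_rot": [0, 0, 0], "claw": 5}]'

```text
time: 13.78
eef_pos: [0.4173, 0.2859, 0.0702]
tcp_rot: [0.23, 0.668, -0.234, 0.668]
contact_force: [-2.5, -5.7, 1.5]
opening: 0.145
```

```bash
python3 st.py
```

```text
13.78 jig mm [-10.51  -5.92  70.18] yaw err 0.0024 tilt [-0.0023 -0.0065] F jig [-3.17 -5.32  1.55] torque [-0.98  0.42  0.19] 0.1453527267257055
```

Call:
play_rows --targets '[{"delta_pos": [0.0007, 0.0009, 0.0002], "delta_rot": [0, 0, 0], "claw": 5}, {"delta_pos": [0.0014, 0.0018, 0.0002], "delta_rot": [0, 0, 0], "claw": 5}, {"delta_pos": [0.002, 0.0025, 0.0002], "delta_rot": [0, 0, 0], "claw": 5}, {"delta_pos": [0.002, 0.0025, 0.0002], "delta_rot": [0, 0, 0], "claw": 5}, {"delta_pos": [0.002, 0.0025, 0.0002], "delta_rot": [0, 0, 0], "claw": 5}]'

```text
time: 14.2
eef_pos: [0.4182, 0.2871, 0.0704]
tcp_rot: [0.227, 0.669, -0.236, 0.667]
contact_force: [-4.3, -7.9, 5.8]
opening: 0.145
```

```bash
python3 st.py
```

```text
14.2 jig mm [-9.55 -4.85 70.38] yaw err 0.0038 tilt [-0.0064 -0.0106] F jig [-5.14 -7.4   5.82] torque [-1.37  0.7   0.19] 0.1451177002387681
```

Call:
play_rows --targets '[{"delta_pos": [0.0012, 0.0016, 0.0005], "delta_rot": [0.005, -0.003, -0.001], "claw": 5}, {"delta_pos": [0.0018, 0.0022, 0.0005], "delta_rot": [0.005, -0.003, -0.001], "claw": 5}, {"delta_pos": [0.0022, 0.0028, 0.0005], "delta_rot": [0.005, -0.003, -0.001], "claw": 5}, {"delta_pos": [0.0022, 0.0028, 0.0005], "delta_rot": [0.005, -0.003, -0.001], "claw": 5}, {"delta_pos": [0.0022, 0.0028, 0.0005], "delta_rot": [0.005, -0.003, -0.001], "claw": 5}]'

```text
time: 14.62
eef_pos: [0.4181, 0.2871, 0.0701]
tcp_rot: [0.231, 0.669, -0.233, 0.667]
contact_force: [-6.3, -12.9, 6.2]
opening: 0.146
```

```bash
python3 st.py
python3 - <<'E'
from h import *
import pickle
c=ctrl.calibration('wrist');im=ctrl.read_camera('wrist');pickle.dump((c,im),open('w8.pkl','wb'))
cv2.imwrite('pics/w8.png',cv2.resize(im[60:360,180:560],None,fx=2,fy=2,interpolation=cv2.INTER_CUBIC))
E
```

```text
14.62 jig mm [-9.62 -4.83 70.07] yaw err 0.0027 tilt [-0.0046 -0.0027] F jig [ -7.72 -12.06   6.24] torque [-2.17  0.86  0.07] 0.14570127992418289
```

View pics/w8.png

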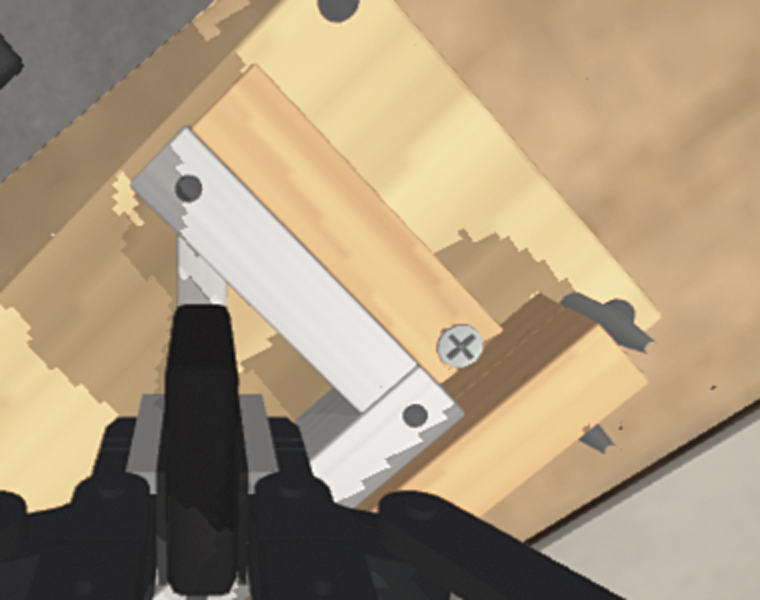

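The leg lies flush along the stud, with the heel at (464,413) against the plates and the plate's end corners at (601,323) and (648,380). Next I check these in the jig frame, with the screw and base corners as references.

Run:
```python
from h import *
import pickle
c,_=pickle.load(open('w8.pkl','rb'))
g=lambda u,v,z:ray(c,((u+.5)/2-.5+180,(v+.5)/2-.5+60),z)
jt=.1143;o=np.array([.4271,.293]);X=np.array([np.cos(jt),np.sin(jt)]);Y=np.array([-X[1],X[0]])
for n,a in dict(heel=(464,413,.033),legx_end=(187,126,.033),plate_in=(601,323,.038),plate_out=(648,380,.038),screw=(460,346,.029),stud_out_end=(256,64,.028),stud_in_end=(190,128,.028),stud_out_hinge=(501,331,.028),base_corner=(661,315,.008)).items():
    d=g(*a)[:2]-o;print(n,(1e3*X@d).round(1),(1e3*Y@d).round(1))
```

```text
heel 33.8 39.8
legx_end -59.7 40.0
plate_in 35.3 75.4
plate_out 53.9 74.8
screw 22.0 50.0
stud_out_end -58.3 59.6
stud_in_end -59.0 40.0
stud_out_hinge 26.5 59.3
base_corner 63.6 94.1
```

Call:
play_rows --targets '[{"delta_pos": [0.002, 0.0022, 0.0006], "delta_rot": [0.003, -0.003, -0.001], "claw": 5}, {"delta_pos": [0.002, 0.0022, 0.0006], "delta_rot": [0.003, -0.003, -0.001], "claw": 5}, {"delta_pos": [0.002, 0.0022, 0.0006], "delta_rot": [0.003, -0.003, -0.001], "claw": 5}, {"delta_pos": [0.002, 0.0022, 0.0006], "delta_rot": [0.003, -0.003, -0.001], "claw": 5}, {"delta_pos": [0.002, 0.0022, 0.0006], "delta_rot": [0.003, -0.003, -0.001], "claw": 5}, {"delta_pos": [0.002, 0.0022, 0.0006], "delta_rot": [0.003, -0.003, -0.001], "claw": 5}, {"delta_pos": [0.002, 0.0022, 0.0006], "delta_rot": [0.003, -0.003, -0.001], "claw": 5}, {"delta_pos": [0.002, 0.0022, 0.0006], "delta_rot": [0.003, -0.003, -0.001], "claw": 5}]'

```text
time: 15.33
eef_pos: [0.418, 0.287, 0.07]
tcp_rot: [0.232, 0.668, -0.233, 0.667]
contact_force: [-5.3, -10.6, 5.6]
opening: 0.146
```

```bash
python3 st.py
```

```text
15.33 jig mm [-9.7  -4.94 70.02] yaw err 0.0014 tilt [-0.0019  0.0001] F jig [-6.49 -9.9   5.63] torque [-1.99  0.89  0.15] 0.14645554453121115
```

Call:
play_rows --targets '[{"delta_pos": [0.0027, 0.0025, 0.0014], "delta_rot": [0.002, -0.002, -0.0005], "claw": 5}, {"delta_pos": [0.0027, 0.0025, 0.0014], "delta_rot": [0.002, -0.002, -0.0005], "claw": 5}, {"delta_pos": [0.0027, 0.0025, 0.0014], "delta_rot": [0.002, -0.002, -0.0005], "claw": 5}, {"delta_pos": [0.0027, 0.0025, 0.0014], "delta_rot": [0.002, -0.002, -0.0005], "claw": 5}, {"delta_pos": [0.0027, 0.0025, 0.0014], "delta_rot": [0.002, -0.002, -0.0005], "claw": 5}, {"delta_pos": [0.0027, 0.0025, 0.0014], "delta_rot": [0.002, -0.002, -0.0005], "claw": 5}, {"delta_pos": [0.0027, 0.0025, 0.0014], "delta_rot": [0.002, -0.002, -0.0005], "claw": 5}, {"delta_pos": [0.0027, 0.0025, 0.0014], "delta_rot": [0.002, -0.002, -0.0005], "claw": 5}]'

```text
time: 16.0
eef_pos: [0.4181, 0.287, 0.0701]
tcp_rot: [0.232, 0.669, -0.233, 0.667]
contact_force: [-4.9, -11.0, 3.1]
opening: 0.142
```

```bash
python3 st.py
python3 - <<'E'
from h import *
import pickle
c=ctrl.calibration('wrist');im=ctrl.read_camera('wrist');pickle.dump((c,im),open('w9.pkl','wb'))
cv2.imwrite('pics/w9.png',cv2.resize(im[120:345,310:560],None,fx=3,fy=2.66,interpolation=cv2.INTER_CUBIC))
E
```

```text
16.0 jig mm [-9.59 -4.93 70.08] yaw err 0.0016 tilt [-0.0035 -0.0005] F jig [ -6.09 -10.36   3.09] torque [-1.9   0.84  0.12] 0.14199003798344154
```

View pics/w9.png

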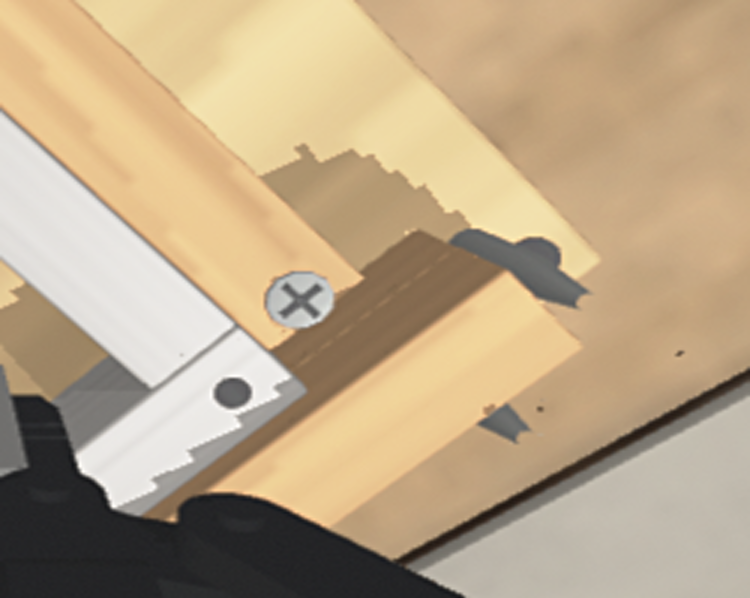

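The plate's faces continue flush with the sole, with both visible pins touching. The heel at (306,388) is against the plates and the leg against the stud. I'll firm up the push toward the plates a little.

Call:
play_rows --targets '[{"delta_pos": [0.0035, 0.0024, 0.0014], "delta_rot": [0.001, -0.002, -0.0005], "claw": 5}, {"delta_pos": [0.0045, 0.0024, 0.0014], "delta_rot": [0.001, -0.002, -0.0005], "claw": 5}, {"delta_pos": [0.0045, 0.0024, 0.0014], "delta_rot": [0.001, -0.002, -0.0005], "claw": 5}, {"delta_pos": [0.0045, 0.0024, 0.0014], "delta_rot": [0.001, -0.002, -0.0005], "claw": 5}, {"delta_pos": [0.0045, 0.0024, 0.0014], "delta_rot": [0.001, -0.002, -0.0005], "claw": 5}, {"delta_pos": [0.0045, 0.0024, 0.0014], "delta_rot": [0.001, -0.002, -0.0005], "claw": 5}, {"delta_pos": [0.0045, 0.0024, 0.0014], "delta_rot": [0.001, -0.002, -0.0005], "claw": 5}, {"delta_pos": [0.0045, 0.0024, 0.0014], "delta_rot": [0.001, -0.002, -0.0005], "claw": 5}, {"delta_pos": [0.0045, 0.0024, 0.0014], "delta_rot": [0.001, -0.002, -0.0005], "claw": 5}, {"delta_pos": [0.0045, 0.0024, 0.0014], "delta_rot": [0.001, -0.002, -0.0005], "claw": 5}]'

```text
time: 16.88
eef_pos: [0.4185, 0.2871, 0.0703]
tcp_rot: [0.23, 0.67, -0.235, 0.665]
contact_force: [-10.6, -10.8, 7.2]
opening: 0.146
```

```bash
python3 st.py
```

```text
16.88 jig mm [-9.22 -4.86 70.25] yaw err 0.0014 tilt [-0.0094 -0.0045] F jig [-11.73  -9.51   7.19] torque [-1.63  1.62  0.14] 0.14569738745035288
```

```bash
python3 st.py; python3 -c "
from plant import ctrl
print(ctrl.sign_off())"
```

```text
16.88 jig mm [-9.22 -4.86 70.25] yaw err 0.0014 tilt [-0.0094 -0.0045] F jig [-11.73  -9.51   7.19] torque [-1.63  1.62  0.14] 0.14569738745035288
the job is handed in; nothing more can be done
None
```

I laid the loose plate on its twin, let it go, then pressed the square into the corner and handed the job in at 16.9 s with the square still gripped. The hand-in reports no verdict, so what follows is from my own checks.

- **Plate:** it was laid about 2 mm short of the pins. The square's leg then pushed it home: in the last pictures its inner face measures jig x 35.3 mm, it is flush with the lower plate, and it touches the two pins in view.
- **Square:** the last push readings were about 12 N toward the plates and 9.5 N toward the stud. These are total wrist forces, including drag on the base. Yaw error was about 0.001 rad and tool tilt about 0.01 rad; the limits for the square itself are 0.035 and 0.05.
- **Stud:** its inner face measured level with jig y +40 mm at the free end, so it is square.
- **Disagreement:** the camera put the heel at jig x 33.8 mm, about 1 mm short of the corner. The far end of the same leg read 0.3 mm past its place, and a known base corner also read about 1.4 mm low in x. I took this as picture error within the 2.5 mm limit. The gripper moved less than 0.5 mm as the push rose, which also points to it being seated. I did not remeasure the heel after the final, firmer push.
- **Bystanders:** I did not touch the weight, bottle or house block, and nothing passed near them.

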